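# Set the click-stop of the nut-filing tray

### The job

Pull the tray of the bench drawer unit fully out to its stop, then set the filing depth by turning the knurled knob on the tray clockwise (seen from above) by exactly four clicks, counted by feel. The knob has slack to take up before the first click, and only clicks count. Leave the tray out, let go, and do not push the glue jar or the plane about.

Things in the scene. Friction and masses are not known exactly. Their poses are not given: they have to be found in the camera images.
- cabinet: Fixed low pale-wood drawer unit on the bench, 260 (x) x 260 (y) x 104 mm tall, origin at the centre of its underside. Its x axis points into the unit, away from the open front, so the tray slides out along its -x. Two thin wooden blanks lie on top at the back, up to 119 mm high.
- tray (a joint): How far the tray is pulled out, in m: 0 shut, 0.17 at its stop (may start up to 0.03 out). It slides stiffly (about 3 N) and stays where left. Its dark front panel is 252 mm wide, 15 mm thick, top edge 94 mm above the bench; its outer face stands 15 mm proud of the unit's front when shut.
- tray_handle (a point): Middle of the tray's brass bar handle, a round bar of 10 mm diameter and 120 mm long, level and along the cabinet's y axis, 45 mm out from the panel's face (40 mm free gap behind the bar), 75.5 mm above the bench, free above and below. It moves with the tray; axes as the cabinet's.
- knob_center (a point): Point on the upright axis of the round knurled grey metal knob (40 mm in diameter, 51 to 83 mm above the bench), 70.5 mm above the bench. Moves with the tray, does not turn with the knob; axes as the cabinet's. It is 145 mm behind the handle bar (cabinet +x), under the unit's roof until the tray is out; at the stop it is 85 mm in front of the unit's front edge.
- stop_block (a joint): Travel of the small brass depth block between the knob's housing and the front panel, in m: 0 at the start, growing by 0.00004 (0.04 mm) for each clockwise click, so 0.00016 after four. Far too fine to see or to measure by the pose readings.
- jar_center (a point): Centre of an amber glue jar, 66 mm in diameter and 85 mm tall, standing to the left in front of the unit. Leave alone.
- plane_center (a point): Middle of a hand plane, 200 x 52 mm and about 85 mm tall, standing to the right in front of the unit; the point is 30 mm above the bench. Leave alone.
- knob_foot (a point): On the knob's axis at the top of the green housing (76 x 90 mm, top 40.5 mm above the bench; the knob starts 10 mm higher, on a thin neck). Feel of the knob: it has slack on its spindle. From its start it turns clockwise almost freely (0.02 to 0.04 N m) for an unknown 10 to 100 degrees before it takes up the spindle. Turned back, all the slack (120 degrees) comes first, then clicks the other way.
- knob_top (a point): On the knob's axis at its top face, 83 mm above the bench. Feel of a click (one each 24 degrees of spindle): the resisting torque swells to a peak of 0.21 to 0.35 N m and fades again within 12 degrees of turning, then the spindle snaps ahead of the knob and the next 8 to 12 degrees are free. Let go during the swell it springs back to its last click; elsewhere the knob stays.

How it is judged:
By the outcome, as a careful person would: the job done as asked, in the order asked, and still so for the second after the job is handed in, with the robot touching nothing.
It also fails if it takes over 72 s, if anything falls off the work surface, if the arm or the gripper's body presses on something with over 40 N, if the wrist force passes 120 N, or if a joint passes its speed limit or range.

### The arm

A 7-joint arm with a two-finger parallel gripper is mounted at the origin on the work surface. World frame = base frame: x ahead of the robot, y to its left, z up, the work surface at z = 0. Lengths are in m, angles in rad, forces in N, time in s.
With the tool pointing down it reaches from about 0.425 to 1.025 m from the base axis. Payload 3.6 kg.
Tool frame: the origin (TCP) lies at the very end of the fingers, on their centre line; the grasp point (between the pads) lies env.tcp_to_grasp behind it (env.tcp_to_grasp is the distance from the TCP to the grasp point, in m); z points along the fingers, y is the line along which they close (so a half turn about z gives the same grasp; the last joint's range is limited). The gripper opens to 85 mm and grips with 20 to 120 N. Pads are 22 mm wide; open, the fingers measure 114 mm over their backs; the gripper's body (76 mm by 85 mm) begins 54 mm behind the grasp point. The pads swing forward as they close: fully open they stand 13 mm farther back than shut.
Start: joints at [-0.093, 0.591, 0.048, 1.609, -0.033, 0.943, -0.034], TCP at [0.725, 0, 0.231] pointing down, gripper open.
Joint ranges: [-2.69, 2.69], [-0.47, 2.24], [-1.27, 1.36], [0.19, 2.51], [-1.53, 4.68], [0.08, 2.07], [-3.09, 3.09]. Speed limits (rad/s): [2.57, 2.57, 3.14, 3.14, 3.14, 3.14, 3.14].

### API

Orientations are given as a 3x3 rotation matrix whose columns are the frame's x, y, z axes.
In Python, from cell import env gives the robot as it stands.
- The arm moves only by the shell command python3 -m crank 'ROWS' [FORCE]. ROWS is JSON, a list of rows, each an object of numbers: "tx", "ty", "tz": the shift along the tool's x, y, z in cm; "rx", "ry", "rz": the turn, a rotation vector about the tool's x, y, z in degrees; "gripper": the opening, from 0 (shut) to 1 (fully open). In form: [{"tx": .., "ty": .., "tz": .., "rx": .., "ry": .., "rz": .., "gripper": ..}, ...]. A call has 1 to 12 rows; each row is the pose to reach, as a shift and turn from the pose commanded when the call began, along the tool's axes at that moment; what a row does not reach only later rows make up. A row lasts 1/10 s, in which the tool goes at most 50 mm and 8.59 degrees, less where a joint would pass 70% of its speed; a pose out of reach is approached as far as the arm can. A call with a gripper value outside its range is refused whole. The fingers move at their own pace and stop on an object; FORCE is the grip in N (left out, the last holds). Time passes only in rows, so rows that repeat a pose let the fingers close. It gives the time, the measured TCP pose, the force, the opening and the grip force at its end, in the units of the state.
- env.observe(): the state, without advancing time (a new reading comes with each control period).
- env.snapshot(name): name is "scene" or "side" or "wrist"; returns the picture (420x560x3 uint8, red, green, blue); there is no depth.
- env.camera_model(name): a dict with "fx", "fy", "cx", "cy" (pixels), "k1" (the pictures are not rectified: a ray, as slopes to the right and down, at radius r is drawn at 1 + k1 r^2 times it, then the intrinsics apply), "R" (3x3) and "t" (3): a world point X has camera coordinates R X + t; the wrist camera has in their place "mount" (4x4, takes a point from camera to tool coordinates, whose origin is the TCP and whose axes are the flange's). Camera axes: x right, y down, z forward; pixel columns grow to the right and rows downward; lengths in m; the calibration is good to about 2 mm. A picture is of the moment at which its call begins: read the wrist's pose just before it. camera_model takes no time and is no camera call.
- env.close_job(): hands the job in; it is judged then, once.
The state is a dict: "clock": time; "qpos": joint angles; "qvel": joint speeds; "joint_torque": joint torques, N m; "tool_pos": TCP position; "ee_rot": TCP orientation; "wrist_force": force on the tool from outside, world axes, zero at the start; "wrist_torque": the same for the moment, N m; "opening": finger opening in m; "finger_force": force on a finger pad.
Only numpy, scipy, OpenCV 4.12 (cv2) and the standard library are available. Lean on these libraries where they do the work, as an engineer would, in place of code of your own. Each camera call takes 0.05 s, during which the arm holds its last target. There are 200 camera calls.

## Working session

There is one attempt and no reset: what is moved stays moved. The work goes in short steps, Python scripts to look and compute and a shell command to move; the robot and the scene stay as the last step left them, time stands still between calls to the robot, and variables do not carry over. Pictures are saved under pics/ and viewed, at most 10 in all, crops included, and the job is handed in when it is done.

```bash
ls; mkdir -p pics
python3 - <<'E'
from cell import env
import cv2,numpy as np
s=env.observe()
print({k:np.round(v,3).tolist() for k,v in s.items()}, env.tcp_to_grasp)
a=env.snapshot("scene");b=env.snapshot("side")
cv2.imwrite("pics/scene0.png",a[:,:,::-1]);cv2.imwrite("pics/side0.png",b[:,:,::-1])
for n in("scene","side","wrist"):print(n,{k:np.round(v,4).tolist() for k,v in env.camera_model(n).items()})
E
```

```text
pics
{'clock': 0.0, 'qpos': [-0.093, 0.592, 0.048, 1.61, -0.033, 0.943, -0.034], 'qvel': [-0.002, -0.001, 0.0, 0.001, -0.001, 0.0, -0.0], 'joint_torque': [0.0, -54.868, 1.547, -19.812, 0.009, 0.009, -0.0], 'tool_pos': [0.724, 0.0, 0.23], 'ee_rot': [[-0.0, 1.0, -0.002], [1.0, 0.0, -0.0], [-0.0, -0.002, -1.0]], 'wrist_force': [0.538, 0.904, 0.222], 'wrist_torque': [0.093, -0.006, -0.01], 'finger_force': 0.0, 'opening': 0.085} 0.0187
scene {'fx': 405.8238, 'fy': 405.8238, 'cx': 279.0724, 'cy': 212.4368, 'k1': -0.1009, 'R': [[0.8808, 0.4734, 0.012], [0.3504, -0.6344, -0.689], [-0.3186, 0.611, -0.7247]], 't': [-0.5496, -0.1812, 1.1064]}
side {'fx': 413.631, 'fy': 413.631, 'cx': 284.3844, 'cy': 208.4666, 'k1': -0.0669, 'R': [[0.9914, -0.1311, 0.0054], [-0.0894, -0.7053, -0.7032], [0.096, 0.6966, -0.711]], 't': [-0.6445, 0.0828, 0.9163]}
wrist {'fx': 370.8266, 'fy': 370.8266, 'cx': 272.9264, 'cy': 208.5583, 'k1': 0.035, 'mount': [[-0.0001, -0.9628, -0.2701, 0.0678], [1.0, -0.0003, 0.0007, -0.0004], [-0.0008, -0.2701, 0.9628, -0.1427], [0.0, 0.0, 0.0, 1.0]]}
```

View pics/scene0.png

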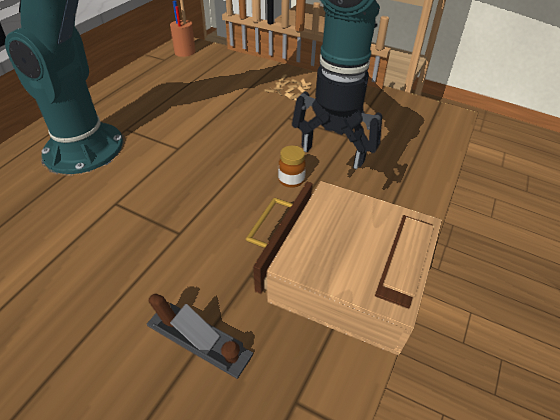

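View pics/side0.png

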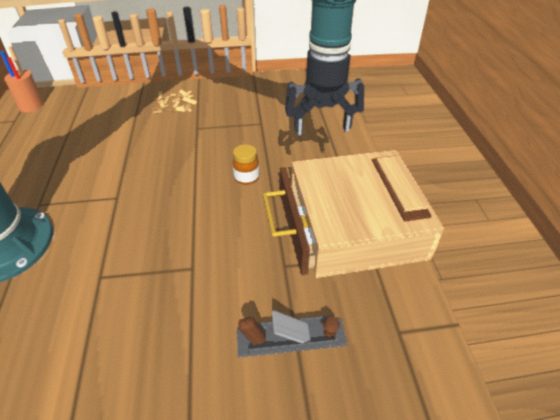

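Scene view: cabinet at right-centre, with the brass bar running about (277,200)-(249,240). The jar is at (291,168) and the plane at (200,335). In the side view the bar runs (265,193)-(273,235), the jar is at (246,165) and the plane at (290,335).

```bash
cat > h.py <<'E'
from cell import env
import cv2,numpy as np
def ray(name,uv,obs=None):
    m=env.camera_model(name);uv=np.atleast_2d(np.array(uv,float))
    K=np.array([[m['fx'],0,m['cx']],[0,m['fy'],m['cy']],[0,0,1]])
    p=cv2.undistortPoints(uv[:,None],K,np.array([m['k1'],0,0,0.]))[:,0]
    d=np.c_[p,np.ones(len(p))]
    if name=='wrist':
        M=np.array(m['mount']);R=np.array(obs['ee_rot']);
        return R@M[:3,3]+np.array(obs['tool_pos']),d@(R@M[:3,:3]).T
    R=np.array(m['R']);return -R.T@np.array(m['t']),d@R
def onz(name,uv,z,obs=None):
    o,d=ray(name,uv,obs);return o+d*((z-o[2])/d[:,2])[:,None]
E
python3 - <<'E'
from h import *
np.set_printoptions(precision=4,suppress=True)
for n,f,box in(("scene","pics/scene0.png",(240,195,290,250)),("side","pics/side0.png",(258,185,300,242))):
    im=cv2.imread(f);h=cv2.cvtColor(im,cv2.COLOR_BGR2HSV)
    m=cv2.inRange(h,(18,140,90),(35,255,255));x0,y0,x1,y1=box
    q=np.zeros_like(m);q[y0:y1,x0:x1]=m[y0:y1,x0:x1]
    v,u=np.nonzero(q);P=onz(n,np.c_[u,v],0.0755)
    r=cv2.minAreaRect(P[:,:2].astype(np.float32));print(n,len(u),r,'\n',cv2.boxPoints(r))
corn={"scene":[(320,183),(441,218),(267,297)],"side":[(291,159),(401,152),(314,250),(436,231)]}
for n,c in corn.items():print(n,'cab top',onz(n,c,.104)[:,:2].tolist())
print('bar ends',onz("scene",[(277,200),(249,240)],.0755),onz("side",[(265.5,193),(274,235)],.0755))
print('jar top',onz("scene",[(291,155)],.085),onz("side",[(245,154)],.085))
print('plane base',onz("scene",[(150,322),(240,376),(252,352)],.0),onz("side",[(239,354),(345,346),(344,322)],0.0))
E
```

```text
scene 406 ((0.6246132850646973, -0.04839615523815155), (0.044235263019800186, 0.1335124969482422), 4.71608304977417) 
 [[ 0.5971  0.0163]
 [ 0.6081 -0.1167]
 [ 0.6521 -0.1131]
 [ 0.6412  0.02  ]]
side 488 ((0.6301780939102173, -0.04767570644617081), (0.05364946648478508, 0.13800449669361115), 3.0051279067993164) 
 [[ 0.5998  0.0198]
 [ 0.607  -0.118 ]
 [ 0.6606 -0.1152]
 [ 0.6533  0.0226]]
scene cab top [[0.6804868240327621, 0.07585799745035482], [0.9347133368509887, 0.10026764402879618], [0.7189564871553125, -0.22141691432334193]]
side cab top [[0.677493382225822, 0.09282238273247434], [0.9457296685148171, 0.08753792197377697], [0.681583437965103, -0.183801739488947], [0.9314584706862419, -0.16789125079042128]]
bar ends [[ 0.6115  0.0119  0.0755]
 [ 0.6165 -0.1114  0.0755]] [[ 0.6087  0.0143  0.0755]
 [ 0.6135 -0.1123  0.0755]]
jar top [[0.573  0.1521 0.085 ]] [[0.5718 0.1501 0.085 ]]
plane base [[ 0.5221 -0.32    0.    ]
 [ 0.723  -0.3246  0.    ]
 [ 0.7187 -0.2773  0.    ]] [[ 0.5245 -0.3226  0.    ]
 [ 0.7186 -0.3323  0.    ]
 [ 0.728  -0.2838  0.    ]]
```

```bash
python3 -m crank '[{"ty":-2,"tx":-1,"tz":0.5,"gripper":0.47},{"ty":-4,"tx":-2,"tz":1,"rz":-1,"gripper":0.47},{"ty":-6,"tx":-3,"tz":2,"rz":-2,"gripper":0.47},{"ty":-8,"tx":-4,"tz":3,"rz":-3,"gripper":0.47},{"ty":-10,"tx":-4.5,"tz":3,"rz":-3.5,"gripper":0.47},{"ty":-11.2,"tx":-4.9,"tz":3,"rz":-3.5,"gripper":0.47},{"ty":-11.2,"tx":-4.9,"tz":3,"rz":-3.5,"gripper":0.47},{"ty":-11.2,"tx":-4.9,"tz":3,"rz":-3.5,"gripper":0.47},{"ty":-11.2,"tx":-4.9,"tz":3,"rz":-3.5,"gripper":0.47},{"ty":-11.2,"tx":-4.9,"tz":3,"rz":-3.5,"gripper":0.47}]'
python3 - <<'E'
from h import *
np.set_printoptions(precision=4,suppress=True)
s=env.observe();im=env.snapshot("wrist")[:,:,::-1].copy();cv2.imwrite("pics/w1.png",im)
print(s['tool_pos'],s['qpos'],s['wrist_torque'],np.degrees(np.arctan2(s['ee_rot'][1][1],s['ee_rot'][0][1])))
E
```

```text
[0.7242 0.     0.2303] [-0.0935  0.592   0.0483  1.6097 -0.0333  0.9427 -0.0337] [ 0.0147 -0.0272 -0.0038] 0.006174365981440066schema error: expected keys tx, ty, tz, rx, ry, rz, gripper
```

View pics/w1.png

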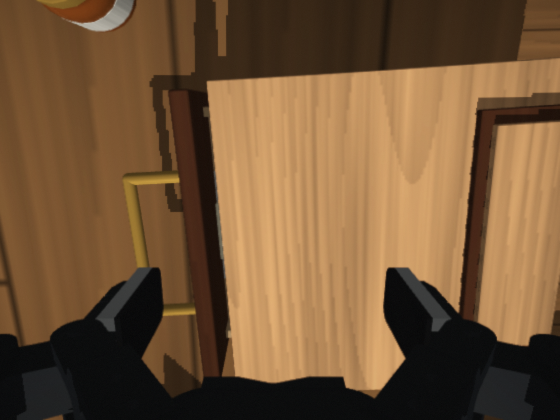

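The wrist view (no move happened, since every key is required) shows the bar running (131,180)-(145,265+), the cabinet's front edge (208,80)-(228,300) and its left edge (208,80)-(560,62). The jar is at the top left.

```bash
python3 - <<'E'
from h import *
np.set_printoptions(precision=4,suppress=True)
s=env.observe()
b=onz('wrist',[(131,180),(142,258)],.0755,s);f=onz('wrist',[(208.5,82),(228,300)],.104,s);l=onz('wrist',[(208.5,82),(530,63)],.104,s)
for p in(b,f):d=p[0]-p[1];print(p[:,:2],np.degrees(np.arctan2(-d[0],d[1])))
d=l[1]-l[0];print(l[:,:2],np.degrees(np.arctan2(d[1],d[0])))
E
python3 -m crank '[{"tx":-1,"ty":-2,"tz":0.5,"rx":0,"ry":0,"rz":0,"gripper":0.47},{"tx":-2,"ty":-4,"tz":1,"rx":0,"ry":0,"rz":-1,"gripper":0.47},{"tx":-3,"ty":-6,"tz":2,"rx":0,"ry":0,"rz":-2,"gripper":0.47},{"tx":-4,"ty":-8,"tz":3,"rx":0,"ry":0,"rz":-3,"gripper":0.47},{"tx":-4.5,"ty":-10,"tz":3,"rx":0,"ry":0,"rz":-3.5,"gripper":0.47},{"tx":-4.9,"ty":-11.2,"tz":3,"rx":0,"ry":0,"rz":-3.5,"gripper":0.47},{"tx":-4.9,"ty":-11.2,"tz":3,"rx":0,"ry":0,"rz":-3.5,"gripper":0.47},{"tx":-4.9,"ty":-11.2,"tz":3,"rx":0,"ry":0,"rz":-3.5,"gripper":0.47},{"tx":-4.9,"ty":-11.2,"tz":3,"rx":0,"ry":0,"rz":-3.5,"gripper":0.47}]'
python3 - <<'E'
from h import *
np.set_printoptions(precision=4,suppress=True)
s=env.observe();im=env.snapshot("wrist")[:,:,::-1].copy();cv2.imwrite("pics/w2.png",im)
print(s['tool_pos'],s['qpos'],s['wrist_torque'],np.degrees(np.arctan2(s['ee_rot'][1][1],s['ee_rot'][0][1])))
E
```

```text
[[ 0.6087  0.0083]
 [ 0.6111 -0.06  ]] 2.0185125738953023
[[ 0.6798  0.0823]
 [ 0.6877 -0.0845]] 2.690171259783389
[[0.6798 0.0823]
 [0.8951 0.0929]] 2.8431190231818246
clock: 1.05
tool_pos: [0.6147, -0.0482, 0.2017]
ee_rot: [[-0.062, 0.998, 0.002], [0.998, 0.062, 0.0], [0.0, 0.002, -1.0]]
wrist_force: [-1.2, -0.6, -0.6]
opening: 0.0399
finger_force: 0.0
[ 0.6147 -0.0482  0.2017] [-0.0139  0.4881  0.0264  1.8892 -0.0185  0.7624  0.0848] [ 0.0135  0.0199 -0.0302] 3.551647061391501
```

View pics/w2.png

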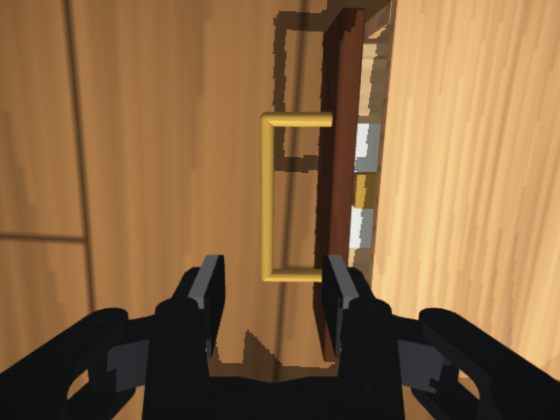

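The bar is between the fingers' planes, with its centreline at u≈267 from v=115 to 278. The tray is open enough to show the brass block.

Run:
```python
from h import *
np.set_printoptions(precision=4,suppress=True)
s=env.observe()
im=cv2.imread("pics/w2.png");h=cv2.cvtColor(im,cv2.COLOR_BGR2HSV)
m=cv2.inRange(h,(18,150,110),(35,255,255));c=[]
for v in range(130,262,6):
    u=np.nonzero(m[v,255:282])[0]
    if len(u)>4:c.append((255+u.mean(),v,len(u)))
c=np.array(c);P=onz('wrist',c[:,:2],.0755,s);k=np.polyfit(P[:,1],P[:,0],1)
print(c[[0,-1]],k,np.degrees(-np.arctan(k[0])),np.polyval(k,-.049))
e=onz('wrist',[(267,115),(267,278)],.0755,s);print(e,e.mean(0))
f=onz('wrist',[(392,10),(374,320)],.104,s);d=f[0]-f[1];print(f,np.degrees(np.arctan2(-d[0],d[1])))
```

```text
[[266.5 130.   14. ]
 [266.  256.   13. ]] [-0.0536  0.6069] 3.0663181829785016 0.6095511948688153
[[ 0.6066  0.0119  0.0755]
 [ 0.6138 -0.1133  0.0755]] [ 0.6102 -0.0507  0.0755]
[[ 0.6758  0.0755  0.104 ]
 [ 0.6933 -0.1278  0.104 ]] 4.940722065665866
```

```bash
python3 -m crank '[{"tx":-0.2,"ty":-0.45,"tz":3,"rx":0,"ry":0,"rz":0.3,"gripper":0.47},{"tx":-0.2,"ty":-0.45,"tz":6,"rx":0,"ry":0,"rz":0.3,"gripper":0.47},{"tx":-0.2,"ty":-0.45,"tz":9,"rx":0,"ry":0,"rz":0.3,"gripper":0.47},{"tx":-0.2,"ty":-0.45,"tz":12,"rx":0,"ry":0,"rz":0.3,"gripper":0.47},{"tx":-0.2,"ty":-0.45,"tz":13.5,"rx":0,"ry":0,"rz":0.3,"gripper":0.47},{"tx":-0.2,"ty":-0.45,"tz":14.5,"rx":0,"ry":0,"rz":0.3,"gripper":0.47},{"tx":-0.2,"ty":-0.45,"tz":14.5,"rx":0,"ry":0,"rz":0.3,"gripper":0.47},{"tx":-0.2,"ty":-0.45,"tz":14.5,"rx":0,"ry":0,"rz":0.3,"gripper":0.47}]'
python3 -m crank '[{"tx":0,"ty":0,"tz":0,"rx":0,"ry":0,"rz":0,"gripper":0},{"tx":0,"ty":0,"tz":0,"rx":0,"ry":0,"rz":0,"gripper":0},{"tx":0,"ty":0,"tz":0,"rx":0,"ry":0,"rz":0,"gripper":0},{"tx":0,"ty":0,"tz":0,"rx":0,"ry":0,"rz":0,"gripper":0},{"tx":0,"ty":0,"tz":0,"rx":0,"ry":0,"rz":0,"gripper":0},{"tx":0,"ty":0,"tz":0,"rx":0,"ry":0,"rz":0,"gripper":0}]' 40
```

```text
clock: 1.9
tool_pos: [0.6096, -0.0513, 0.0571]
ee_rot: [[-0.056, 0.998, 0.002], [0.998, 0.056, -0.0], [-0.0, 0.002, -1.0]]
wrist_force: [-0.2, 0.4, 1.1]
opening: 0.0403
finger_force: 0.0
clock: 2.5
tool_pos: [0.6099, -0.0513, 0.0576]
ee_rot: [[-0.056, 0.998, 0.003], [0.998, 0.056, -0.0], [-0.0, 0.003, -1.0]]
wrist_force: [0.2, 1.6, 5.5]
opening: 0.0086
finger_force: 39.2
```

```bash
python3 -m crank '[{"tx":0,"ty":-1,"tz":0,"rx":0,"ry":0,"rz":0,"gripper":0},{"tx":0,"ty":-2.5,"tz":0,"rx":0,"ry":0,"rz":0,"gripper":0},{"tx":0,"ty":-4,"tz":0,"rx":0,"ry":0,"rz":0,"gripper":0},{"tx":0,"ty":-5.5,"tz":0,"rx":0,"ry":0,"rz":0,"gripper":0},{"tx":0,"ty":-7,"tz":0,"rx":0,"ry":0,"rz":0,"gripper":0}]'
python3 -m crank '[{"tx":0,"ty":-1.5,"tz":0,"rx":0,"ry":0,"rz":0,"gripper":0},{"tx":0,"ty":-3,"tz":0,"rx":0,"ry":0,"rz":0,"gripper":0},{"tx":0,"ty":-4.5,"tz":0,"rx":0,"ry":0,"rz":0,"gripper":0},{"tx":0,"ty":-6,"tz":0,"rx":0,"ry":0,"rz":0,"gripper":0},{"tx":0,"ty":-7,"tz":0,"rx":0,"ry":0,"rz":0,"gripper":0},{"tx":0,"ty":-7,"tz":0,"rx":0,"ry":0,"rz":0,"gripper":0}]'
```

```text
clock: 3.0
tool_pos: [0.5423, -0.0551, 0.0576]
ee_rot: [[-0.056, 0.998, 0.009], [0.998, 0.056, -0.0], [-0.0, 0.009, -1.0]]
wrist_force: [4.2, 0.4, 1.4]
opening: 0.0088
finger_force: 40.0
clock: 3.6
tool_pos: [0.4683, -0.0591, 0.0575]
ee_rot: [[-0.056, 0.998, 0.001], [0.998, 0.056, 0.0], [0.0, 0.001, -1.0]]
wrist_force: [-1.0, 0.4, 13.4]
opening: 0.0084
finger_force: 41.0
```

```bash
python3 -m crank '[{"tx":0,"ty":-0.5,"tz":0,"rx":0,"ry":0,"rz":0,"gripper":0},{"tx":0,"ty":-0.8,"tz":0,"rx":0,"ry":0,"rz":0,"gripper":0},{"tx":0,"ty":-0.8,"tz":0,"rx":0,"ry":0,"rz":0,"gripper":0}]' | grep -E "pos|force"
python3 -m crank '[{"tx":0,"ty":-0.3,"tz":0,"rx":0,"ry":0,"rz":0,"gripper":0},{"tx":0,"ty":-0.6,"tz":0,"rx":0,"ry":0,"rz":0,"gripper":0},{"tx":0,"ty":-0.6,"tz":0,"rx":0,"ry":0,"rz":0,"gripper":0}]' | grep -E "pos|force"
python3 -m crank '[{"tx":0,"ty":-0.3,"tz":0,"rx":0,"ry":0,"rz":0,"gripper":0},{"tx":0,"ty":-0.6,"tz":0,"rx":0,"ry":0,"rz":0,"gripper":0},{"tx":0,"ty":-0.6,"tz":0,"rx":0,"ry":0,"rz":0,"gripper":0}]' | grep -E "pos|force"
```

```text
tool_pos: [0.4631, -0.0594, 0.0575]
wrist_force: [1.0, 0.3, 8.9]
finger_force: 40.6
tool_pos: [0.4574, -0.0597, 0.0575]
wrist_force: [1.6, 0.6, 8.8]
finger_force: 40.6
tool_pos: [0.4557, -0.0598, 0.0575]
wrist_force: [6.0, -0.3, 1.2]
finger_force: 39.9
```

```bash
python3 -m crank '[{"tx":0,"ty":-0.3,"tz":0,"rx":0,"ry":0,"rz":0,"gripper":0},{"tx":0,"ty":-0.6,"tz":0,"rx":0,"ry":0,"rz":0,"gripper":0},{"tx":0,"ty":-0.6,"tz":0,"rx":0,"ry":0,"rz":0,"gripper":0},{"tx":0,"ty":-0.6,"tz":0,"rx":0,"ry":0,"rz":0,"gripper":0}]' | grep -E "pos|force"
python3 -m crank '[{"tx":0,"ty":-0.3,"tz":0,"rx":0,"ry":0,"rz":0,"gripper":0},{"tx":0,"ty":-0.6,"tz":0,"rx":0,"ry":0,"rz":0,"gripper":0},{"tx":0,"ty":-0.6,"tz":0,"rx":0,"ry":0,"rz":0,"gripper":0},{"tx":0,"ty":-0.6,"tz":0,"rx":0,"ry":0,"rz":0,"gripper":0}]' | grep -E "pos|force"
```

```text
tool_pos: [0.4559, -0.0599, 0.0576]
wrist_force: [14.5, 1.9, -7.8]
finger_force: 39.2
tool_pos: [0.456, -0.0599, 0.0577]
wrist_force: [21.7, 2.2, -18.0]
finger_force: 38.9
```

```bash
python3 -m crank '[{"tx":0,"ty":0.5,"tz":0,"rx":0,"ry":0,"rz":0,"gripper":0},{"tx":0,"ty":1.0,"tz":0,"rx":0,"ry":0,"rz":0,"gripper":0},{"tx":0,"ty":1.5,"tz":0,"rx":0,"ry":0,"rz":0,"gripper":0},{"tx":0,"ty":1.5,"tz":0,"rx":0,"ry":0,"rz":0,"gripper":0}]' | grep -E "pos|force"
python3 -m crank '[{"tx":0,"ty":0,"tz":0,"rx":0,"ry":0,"rz":0,"gripper":0.45},{"tx":0,"ty":0,"tz":0,"rx":0,"ry":0,"rz":0,"gripper":0.45},{"tx":0,"ty":0,"tz":0,"rx":0,"ry":0,"rz":0,"gripper":0.45},{"tx":0,"ty":0,"tz":0,"rx":0,"ry":0,"rz":0,"gripper":0.45},{"tx":0,"ty":0,"tz":-2,"rx":0,"ry":0,"rz":0,"gripper":0.45},{"tx":0,"ty":0,"tz":-5,"rx":0,"ry":0,"rz":0,"gripper":0.45},{"tx":0,"ty":0,"tz":-9,"rx":0,"ry":0,"rz":0,"gripper":0.45},{"tx":0,"ty":0,"tz":-13,"rx":0,"ry":0,"rz":0,"gripper":0.45},{"tx":0,"ty":4,"tz":-16,"rx":0,"ry":0,"rz":0,"gripper":0.75},{"tx":0,"ty":8,"tz":-16,"rx":0,"ry":0,"rz":0,"gripper":0.75},{"tx":0,"ty":12,"tz":-16,"rx":0,"ry":0,"rz":0,"gripper":0.75},{"tx":0,"ty":14.5,"tz":-16,"rx":0,"ry":0,"rz":0,"gripper":0.75}]' 
python3 -m crank '[{"tx":0,"ty":0,"tz":0,"rx":0,"ry":0,"rz":0,"gripper":0.75},{"tx":0,"ty":0,"tz":0,"rx":0,"ry":0,"rz":0,"gripper":0.75},{"tx":0,"ty":0,"tz":0,"rx":0,"ry":0,"rz":0,"gripper":0.75}]'
python3 - <<'E'
from h import *
np.set_printoptions(precision=4,suppress=True)
s=env.observe();im=env.snapshot("wrist")[:,:,::-1].copy();cv2.imwrite("pics/w3.png",im)
print(s['tool_pos'],s['qpos'],s['wrist_torque'])
E
```

```text
tool_pos: [0.4557, -0.0598, 0.0575]
wrist_force: [2.6, 0.9, 8.0]
finger_force: 41.4
clock: 6.9
tool_pos: [0.5994, -0.0515, 0.2167]
ee_rot: [[-0.056, 0.998, 0.002], [0.998, 0.056, 0.0], [-0.0, 0.002, -1.0]]
wrist_force: [-0.4, -0.4, -0.2]
opening: 0.064
finger_force: 0.0
clock: 7.2
tool_pos: [0.5946, -0.0522, 0.2156]
ee_rot: [[-0.055, 0.998, -0.003], [0.998, 0.055, -0.0], [0.0, -0.003, -1.0]]
wrist_force: [1.2, -0.0, 0.1]
opening: 0.0644
finger_force: 0.0
[ 0.5946 -0.0522  0.2156] [-0.0078  0.4497  0.0264  1.9179 -0.0161  0.7771  0.0831] [-0.1093  0.0545 -0.013 ]
```

View pics/w3.png

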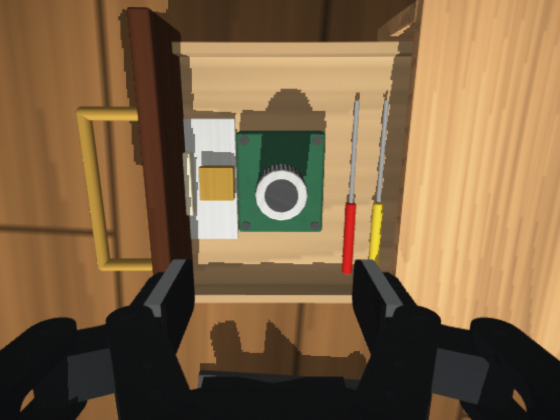

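The tray is out. The knob's white ring centre is at about (282,195), on the green housing (237-323, 131-231), with two screwdrivers behind it.

Run:
```python
from h import *
np.set_printoptions(precision=4,suppress=True)
s=env.observe()
im=cv2.imread("pics/w3.png");h=cv2.cvtColor(im,cv2.COLOR_BGR2HSV)
m=cv2.inRange(h,(0,0,170),(180,50,255));q=np.zeros_like(m);q[160:230,248:315]=m[160:230,248:315]
c=max(cv2.findContours(q,cv2.RETR_EXTERNAL,cv2.CHAIN_APPROX_NONE)[0],key=cv2.contourArea)
e=cv2.fitEllipse(c);print(e)
u,v=e[0];a=(e[1][0]+e[1][1])/4
P=onz('wrist',[(u,v),(u-a,v),(u+a,v)],.083,s);print(P,np.linalg.norm(P[1]-P[2]))
b=onz('wrist',[(83,112),(101,266),(92,189)],.0755,s);print(b)
f=onz('wrist',[(414,30),(400,230)],.104,s);print(f)
print(s['tool_pos'],(P[0]-s['tool_pos'])@np.array(s['ee_rot'])*100)
```

```text
((280.9156494140625, 195.04656982421875), (48.33435821533203, 49.926971435546875), 82.60472106933594)
[[ 0.6003 -0.0508  0.083 ]
 [ 0.5815 -0.0518  0.083 ]
 [ 0.619  -0.0497  0.083 ]] 0.03752408659718067
[[ 0.4521  0.0016  0.0755]
 [ 0.4564 -0.1208  0.0755]
 [ 0.4539 -0.056   0.0755]]
[[ 0.6755  0.0639  0.104 ]
 [ 0.6869 -0.0669  0.104 ]]
[ 0.5948 -0.0523  0.2158] [ 0.1189  0.5894 13.2828]
```

```bash
python3 -m crank '[{"tx":0.1,"ty":0.5,"tz":2,"rx":0,"ry":0,"rz":-8,"gripper":0.75},{"tx":0.1,"ty":0.6,"tz":4,"rx":0,"ry":0,"rz":-16,"gripper":0.75},{"tx":0.1,"ty":0.6,"tz":5,"rx":0,"ry":0,"rz":-24,"gripper":0.75},{"tx":0.1,"ty":0.6,"tz":6,"rx":0,"ry":0,"rz":-32,"gripper":0.75}]'
cat > o.py <<'E'
from h import *
s=env.observe();R=np.array(s['ee_rot'])
print('t%.2f yaw %.1f z %.4f j7 %.1f F %s T %s'%(s['clock'],np.degrees(np.arctan2(R[1,1],R[0,1])),s['tool_pos'][2],np.degrees(s['qpos'][6]),np.round(s['wrist_force'],1),np.round(s['wrist_torque'],3)), np.round(s['tool_pos'][:2],4))
E
python3 o.py
```

```text
clock: 7.65
tool_pos: [0.601, -0.0508, 0.1556]
ee_rot: [[-0.581, 0.814, -0.002], [0.814, 0.581, -0.0], [0.001, -0.002, -1.0]]
wrist_force: [0.1, 0.1, -0.2]
opening: 0.0644
finger_force: 0.0
t7.65 yaw 35.5 z 0.1556 j7 30.4 F [ 0.1  0.1 -0.2] T [-0.048  0.009 -0.021] [ 0.601  -0.0508]
```

```bash
python3 -m crank '[{"tx":0,"ty":0,"tz":0,"rx":0,"ry":0,"rz":-8,"gripper":0.75},{"tx":0,"ty":0,"tz":0,"rx":0,"ry":0,"rz":-16,"gripper":0.75},{"tx":0,"ty":0,"tz":0,"rx":0,"ry":0,"rz":-24,"gripper":0.75},{"tx":0,"ty":0,"tz":0,"rx":0,"ry":0,"rz":-32,"gripper":0.75},{"tx":0,"ty":0,"tz":0,"rx":0,"ry":0,"rz":-40,"gripper":0.75},{"tx":0,"ty":0,"tz":0,"rx":0,"ry":0,"rz":-48,"gripper":0.75},{"tx":0,"ty":0,"tz":0,"rx":0,"ry":0,"rz":-56,"gripper":0.75},{"tx":0,"ty":0,"tz":0,"rx":0,"ry":0,"rz":-64,"gripper":0.75},{"tx":0,"ty":0,"tz":0,"rx":0,"ry":0,"rz":-72,"gripper":0.75},{"tx":0,"ty":0,"tz":0,"rx":0,"ry":0,"rz":-80,"gripper":0.75},{"tx":0,"ty":0,"tz":0,"rx":0,"ry":0,"rz":-88,"gripper":0.75},{"tx":0,"ty":0,"tz":0,"rx":0,"ry":0,"rz":-88,"gripper":0.75}]' >/dev/null
python3 o.py; python3 -m crank '[{"tx":0,"ty":0,"tz":0,"rx":0,"ry":0,"rz":0,"gripper":0.75}]'; python3 o.py
```

```text
t8.85 yaw 123.2 z 0.1562 j7 99.9 F [-0.3 -0.   0.7] T [ 0.005  0.033 -0.01 ] [ 0.6013 -0.0513]
clock: 8.95
tool_pos: [0.6018, -0.051, 0.1563]
ee_rot: [[-0.839, -0.545, -0.001], [-0.545, 0.839, -0.0], [0.001, 0.0, -1.0]]
wrist_force: [0.7, -0.3, -0.7]
opening: 0.0643
finger_force: 0.0
t8.95 yaw 123.0 z 0.1563 j7 99.8 F [ 0.7 -0.3 -0.7] T [ 0.041 -0.008 -0.026] [ 0.6018 -0.051 ]
```

```bash
python3 -m crank '[{"tx":0.1,"ty":0.07,"tz":2,"rx":0,"ry":0,"rz":0,"gripper":0.75},{"tx":0.1,"ty":0.07,"tz":4.5,"rx":0,"ry":0,"rz":0,"gripper":0.75},{"tx":0.1,"ty":0.07,"tz":7,"rx":0,"ry":0,"rz":0,"gripper":0.75},{"tx":0.1,"ty":0.07,"tz":9,"rx":0,"ry":0,"rz":0,"gripper":0.75},{"tx":0.1,"ty":0.07,"tz":10.4,"rx":0,"ry":0,"rz":0,"gripper":0.75},{"tx":0.1,"ty":0.07,"tz":10.4,"rx":0,"ry":0,"rz":0,"gripper":0.75},{"tx":0.1,"ty":0.07,"tz":10.4,"rx":0,"ry":0,"rz":0,"gripper":0.75}]' >/dev/null
python3 o.py; python3 -m crank '[{"tx":0,"ty":0,"tz":0,"rx":0,"ry":0,"rz":0,"gripper":0},{"tx":0,"ty":0,"tz":0,"rx":0,"ry":0,"rz":0,"gripper":0},{"tx":0,"ty":0,"tz":0,"rx":0,"ry":0,"rz":0,"gripper":0},{"tx":0,"ty":0,"tz":0,"rx":0,"ry":0,"rz":0,"gripper":0},{"tx":0,"ty":0,"tz":0,"rx":0,"ry":0,"rz":0,"gripper":0},{"tx":0,"ty":0,"tz":0,"rx":0,"ry":0,"rz":0,"gripper":0}]' 60; python3 o.py
```

```text
t9.65 yaw 123.2 z 0.0527 j7 93.9 F [ 0.9 -0.3  0.2] T [ 0.017 -0.038 -0.036] [ 0.6016 -0.0504]
clock: 10.25
tool_pos: [0.6022, -0.0496, 0.0539]
ee_rot: [[-0.837, -0.548, 0.002], [-0.548, 0.837, 0.001], [-0.002, -0.001, -1.0]]
wrist_force: [-1.5, 1.7, 6.1]
opening: 0.0385
finger_force: 59.9
t10.25 yaw 123.2 z 0.0539 j7 93.9 F [-1.5  1.7  6.1] T [0.333 0.325 0.01 ] [ 0.6022 -0.0496]
```

```bash
R='python3 o.py'
python3 -m crank '[{"tx":0,"ty":0,"tz":0,"rx":0,"ry":0,"rz":3,"gripper":0}]'>/dev/null;$R
python3 -m crank '[{"tx":0,"ty":0,"tz":0,"rx":0,"ry":0,"rz":3,"gripper":0}]'>/dev/null;$R
python3 -m crank '[{"tx":0,"ty":0,"tz":0,"rx":0,"ry":0,"rz":3,"gripper":0}]'>/dev/null;$R
python3 -m crank '[{"tx":0,"ty":0,"tz":0,"rx":0,"ry":0,"rz":3,"gripper":0}]'>/dev/null;$R
python3 -m crank '[{"tx":0,"ty":0,"tz":0,"rx":0,"ry":0,"rz":3,"gripper":0}]'>/dev/null;$R
python3 -m crank '[{"tx":0,"ty":0,"tz":0,"rx":0,"ry":0,"rz":3,"gripper":0}]'>/dev/null;$R
python3 -m crank '[{"tx":0,"ty":0,"tz":0,"rx":0,"ry":0,"rz":3,"gripper":0}]'>/dev/null;$R
python3 -m crank '[{"tx":0,"ty":0,"tz":0,"rx":0,"ry":0,"rz":3,"gripper":0}]'>/dev/null;$R
```

```text
t10.35 yaw 120.1 z 0.0539 j7 91.7 F [-1.1  0.9  6.4] T [ 0.272  0.318 -0.013] [ 0.6022 -0.0497]
t10.45 yaw 117.1 z 0.0539 j7 89.4 F [-1.8  1.4  6.8] T [0.273 0.341 0.023] [ 0.6023 -0.0497]
t10.55 yaw 114.1 z 0.0539 j7 87.2 F [-0.8  0.8  5.4] T [ 0.244  0.266 -0.026] [ 0.6023 -0.0497]
t10.65 yaw 111.1 z 0.0539 j7 85.0 F [-1.   0.9  5.8] T [ 0.214  0.304 -0.   ] [ 0.6023 -0.0498]
t10.75 yaw 108.1 z 0.0539 j7 82.8 F [-0.7  0.1  6.1] T [0.206 0.286 0.016] [ 0.6023 -0.0499]
t10.85 yaw 105.1 z 0.0539 j7 80.6 F [-0.9  2.5  6.6] T [0.167 0.254 0.039] [ 0.6024 -0.05  ]
t10.95 yaw 102.1 z 0.0539 j7 78.5 F [-1.   0.7  6. ] T [0.189 0.276 0.086] [ 0.6024 -0.05  ]
t11.05 yaw 99.1 z 0.0539 j7 76.3 F [-1.8  0.8  6.4] T [0.194 0.172 0.044] [ 0.6024 -0.0501]
```

```bash
R='python3 o.py'
python3 -m crank '[{"tx":0,"ty":0,"tz":0,"rx":0,"ry":0,"rz":3,"gripper":0}]'>/dev/null;$R
python3 -m crank '[{"tx":0,"ty":0,"tz":0,"rx":0,"ry":0,"rz":3,"gripper":0}]'>/dev/null;$R
python3 -m crank '[{"tx":0,"ty":0,"tz":0,"rx":0,"ry":0,"rz":3,"gripper":0}]'>/dev/null;$R
python3 -m crank '[{"tx":0,"ty":0,"tz":0,"rx":0,"ry":0,"rz":3,"gripper":0}]'>/dev/null;$R
python3 -m crank '[{"tx":0,"ty":0,"tz":0,"rx":0,"ry":0,"rz":3,"gripper":0}]'>/dev/null;$R
python3 -m crank '[{"tx":0,"ty":0,"tz":0,"rx":0,"ry":0,"rz":3,"gripper":0}]'>/dev/null;$R
python3 -m crank '[{"tx":0,"ty":0,"tz":0,"rx":0,"ry":0,"rz":3,"gripper":0}]'>/dev/null;$R
python3 -m crank '[{"tx":0,"ty":0,"tz":0,"rx":0,"ry":0,"rz":3,"gripper":0}]'>/dev/null;$R
```

```text
t11.15 yaw 96.1 z 0.0539 j7 74.2 F [-1.   0.   6.2] T [ 0.12   0.273 -0.01 ] [ 0.6024 -0.0502]
t11.25 yaw 93.1 z 0.0539 j7 72.0 F [-0.8  0.2  6.2] T [ 0.148  0.215 -0.023] [ 0.6024 -0.0502]
t11.35 yaw 90.1 z 0.0539 j7 69.9 F [-0.1  0.5  6.3] T [0.04  0.212 0.017] [ 0.6024 -0.0503]
t11.45 yaw 87.1 z 0.0539 j7 67.8 F [-1.7  0.4  5.6] T [0.065 0.257 0.012] [ 0.6024 -0.0504]
t11.55 yaw 84.1 z 0.0539 j7 65.7 F [-0.4  0.4  6.1] T [0.053 0.22  0.055] [ 0.6024 -0.0504]
t11.65 yaw 81.1 z 0.0539 j7 63.6 F [-1.   0.1  5.3] T [0.056 0.253 0.021] [ 0.6024 -0.0505]
t11.75 yaw 78.1 z 0.0539 j7 61.5 F [-1.5 -0.8  6.7] T [0.027 0.266 0.048] [ 0.6024 -0.0506]
t11.85 yaw 75.1 z 0.0539 j7 59.4 F [-0.6 -0.1  5.8] T [-0.016  0.25  -0.002] [ 0.6024 -0.0506]
```

```bash
R='python3 o.py'
python3 -m crank '[{"tx":0,"ty":0,"tz":0,"rx":0,"ry":0,"rz":3,"gripper":0}]'>/dev/null;$R
python3 -m crank '[{"tx":0,"ty":0,"tz":0,"rx":0,"ry":0,"rz":3,"gripper":0}]'>/dev/null;$R
python3 -m crank '[{"tx":0,"ty":0,"tz":0,"rx":0,"ry":0,"rz":3,"gripper":0}]'>/dev/null;$R
python3 -m crank '[{"tx":0,"ty":0,"tz":0,"rx":0,"ry":0,"rz":3,"gripper":0}]'>/dev/null;$R
python3 -m crank '[{"tx":0,"ty":0,"tz":0,"rx":0,"ry":0,"rz":3,"gripper":0}]'>/dev/null;$R
python3 -m crank '[{"tx":0,"ty":0,"tz":0,"rx":0,"ry":0,"rz":3,"gripper":0}]'>/dev/null;$R
python3 -m crank '[{"tx":0,"ty":0,"tz":0,"rx":0,"ry":0,"rz":3,"gripper":0}]'>/dev/null;$R
python3 -m crank '[{"tx":0,"ty":0,"tz":0,"rx":0,"ry":0,"rz":3,"gripper":0}]'>/dev/null;$R
python3 -m crank '[{"tx":0,"ty":0,"tz":0,"rx":0,"ry":0,"rz":3,"gripper":0}]'>/dev/null;$R
python3 -m crank '[{"tx":0,"ty":0,"tz":0,"rx":0,"ry":0,"rz":3,"gripper":0}]'>/dev/null;$R
```

```text
t11.95 yaw 72.1 z 0.0539 j7 57.4 F [-0.4  0.4  5.7] T [0.008 0.185 0.034] [ 0.6023 -0.0507]
t12.05 yaw 69.1 z 0.0539 j7 55.3 F [-1.6 -0.   6.2] T [-0.076  0.265 -0.001] [ 0.6023 -0.0508]
t12.15 yaw 66.1 z 0.0539 j7 53.3 F [-1.7  0.3  6.3] T [-0.009  0.316 -0.024] [ 0.6022 -0.0508]
t12.25 yaw 63.1 z 0.0539 j7 51.2 F [-1.1  0.   7. ] T [-0.049  0.323  0.024] [ 0.6023 -0.0509]
t12.35 yaw 60.1 z 0.0539 j7 49.2 F [-1.7 -1.4  6.8] T [-0.099  0.293 -0.   ] [ 0.6022 -0.0509]
t12.45 yaw 57.1 z 0.0539 j7 47.1 F [-1.3  0.5  6.5] T [-0.062  0.374  0.027] [ 0.6021 -0.051 ]
t12.55 yaw 54.1 z 0.0539 j7 45.1 F [-0.3 -0.4  7.1] T [-0.129  0.324 -0.002] [ 0.6021 -0.051 ]
t12.65 yaw 51.1 z 0.0539 j7 43.1 F [-0.6 -0.3  6.9] T [-0.188  0.392  0.033] [ 0.6021 -0.0511]
t12.75 yaw 48.1 z 0.0539 j7 41.1 F [-2.4 -0.5  6.5] T [-0.147  0.359  0.019] [ 0.602  -0.0512]
t12.85 yaw 45.1 z 0.0539 j7 39.1 F [-1.3 -0.7  6.9] T [-0.169  0.395  0.009] [ 0.602  -0.0512]
```

```bash
R='python3 o.py'
python3 -m crank '[{"tx":0,"ty":0,"tz":0,"rx":0,"ry":0,"rz":3,"gripper":0}]'>/dev/null;$R
python3 -m crank '[{"tx":0,"ty":0,"tz":0,"rx":0,"ry":0,"rz":3,"gripper":0}]'>/dev/null;$R
python3 -m crank '[{"tx":0,"ty":0,"tz":0,"rx":0,"ry":0,"rz":3,"gripper":0}]'>/dev/null;$R
python3 -m crank '[{"tx":0,"ty":0,"tz":0,"rx":0,"ry":0,"rz":3,"gripper":0}]'>/dev/null;$R
python3 -m crank '[{"tx":0,"ty":0,"tz":0,"rx":0,"ry":0,"rz":3,"gripper":0}]'>/dev/null;$R
python3 -m crank '[{"tx":0,"ty":0,"tz":0,"rx":0,"ry":0,"rz":3,"gripper":0}]'>/dev/null;$R
python3 -m crank '[{"tx":0,"ty":0,"tz":0,"rx":0,"ry":0,"rz":3,"gripper":0}]'>/dev/null;$R
python3 -m crank '[{"tx":0,"ty":0,"tz":0,"rx":0,"ry":0,"rz":3,"gripper":0}]'>/dev/null;$R
```

```text
t12.95 yaw 42.1 z 0.0539 j7 37.1 F [-1.5 -0.6  6.3] T [-0.184  0.375  0.006] [ 0.6019 -0.0512]
t13.05 yaw 39.1 z 0.0539 j7 35.1 F [-1.6 -0.2  7.1] T [-0.187  0.352  0.071] [ 0.6019 -0.0513]
t13.15 yaw 36.1 z 0.0539 j7 33.1 F [-2.4 -1.4  6.6] T [-0.197  0.424  0.016] [ 0.6019 -0.0513]
t13.25 yaw 33.1 z 0.0539 j7 31.1 F [-1.9 -0.6  7.9] T [-0.299  0.404  0.018] [ 0.6018 -0.0514]
t13.35 yaw 30.1 z 0.0539 j7 29.1 F [-1.3 -1.1  7.4] T [-0.268  0.43   0.058] [ 0.6017 -0.0514]
t13.45 yaw 27.1 z 0.0539 j7 27.1 F [-1.6  0.4  8.3] T [-0.242  0.454  0.028] [ 0.6017 -0.0514]
t13.55 yaw 24.1 z 0.0538 j7 25.1 F [-2.8 -0.8  7.8] T [-0.274  0.469  0.27 ] [ 0.6016 -0.0515]
t13.65 yaw 21.2 z 0.0538 j7 23.2 F [-2.  -0.7  7.1] T [-0.296  0.516  0.389] [ 0.6015 -0.0515]
```

```bash
R='python3 o.py'
python3 -m crank '[{"tx":0,"ty":0,"tz":0,"rx":0,"ry":0,"rz":2,"gripper":0}]'>/dev/null;$R
python3 -m crank '[{"tx":0,"ty":0,"tz":0,"rx":0,"ry":0,"rz":2,"gripper":0}]'>/dev/null;$R
python3 -m crank '[{"tx":0,"ty":0,"tz":0,"rx":0,"ry":0,"rz":2,"gripper":0}]'>/dev/null;$R
python3 -m crank '[{"tx":0,"ty":0,"tz":0,"rx":0,"ry":0,"rz":2,"gripper":0}]'>/dev/null;$R
python3 -m crank '[{"tx":0,"ty":0,"tz":0,"rx":0,"ry":0,"rz":2,"gripper":0}]'>/dev/null;$R
python3 -m crank '[{"tx":0,"ty":0,"tz":0,"rx":0,"ry":0,"rz":2,"gripper":0}]'>/dev/null;$R
python3 -m crank '[{"tx":0,"ty":0,"tz":0,"rx":0,"ry":0,"rz":2,"gripper":0}]'>/dev/null;$R
python3 -m crank '[{"tx":0,"ty":0,"tz":0,"rx":0,"ry":0,"rz":2,"gripper":0}]'>/dev/null;$R
python3 -m crank '[{"tx":0,"ty":0,"tz":0,"rx":0,"ry":0,"rz":2,"gripper":0}]'>/dev/null;$R
python3 -m crank '[{"tx":0,"ty":0,"tz":0,"rx":0,"ry":0,"rz":2,"gripper":0}]'>/dev/null;$R
python3 -m crank '[{"tx":0,"ty":0,"tz":0,"rx":0,"ry":0,"rz":2,"gripper":0}]'>/dev/null;$R
python3 -m crank '[{"tx":0,"ty":0,"tz":0,"rx":0,"ry":0,"rz":2,"gripper":0}]'>/dev/null;$R
```

```text
t13.75 yaw 19.2 z 0.0539 j7 21.9 F [-1.9 -1.   7.3] T [-0.306  0.533  0.336] [ 0.6015 -0.0515]
t13.85 yaw 17.2 z 0.0539 j7 20.6 F [-2.  -1.2  7.7] T [-0.309  0.561  0.218] [ 0.6015 -0.0515]
t13.95 yaw 15.1 z 0.0539 j7 19.2 F [-1.7 -1.5  7.5] T [-0.245  0.558  0.077] [ 0.6014 -0.0515]
t14.05 yaw 13.1 z 0.0538 j7 17.9 F [-2.7 -0.8  8.5] T [-0.262  0.536 -0.011] [ 0.6014 -0.0515]
t14.15 yaw 11.1 z 0.0539 j7 16.6 F [-1.7 -1.1  7.9] T [-0.288  0.503 -0.   ] [ 0.6013 -0.0515]
t14.25 yaw 9.1 z 0.0538 j7 15.3 F [-1.8 -1.3  8. ] T [-0.218  0.548 -0.023] [ 0.6013 -0.0516]
t14.35 yaw 7.1 z 0.0538 j7 13.9 F [-2.3 -1.   8.3] T [-0.266  0.573 -0.02 ] [ 0.6012 -0.0515]
t14.45 yaw 5.1 z 0.0538 j7 12.6 F [-2.6 -1.7  7.5] T [-0.224  0.68  -0.007] [ 0.6012 -0.0515]
t14.55 yaw 3.1 z 0.0538 j7 11.3 F [-3.5 -2.2  8.4] T [-0.236  0.632  0.017] [ 0.6011 -0.0516]
t14.65 yaw 1.1 z 0.0538 j7 10.0 F [-3.9 -1.3  8.7] T [-0.293  0.624  0.188] [ 0.6011 -0.0516]
t14.75 yaw -0.8 z 0.0539 j7 8.7 F [-2.7 -0.9  8.2] T [-0.287  0.628  0.261] [ 0.601  -0.0515]
t14.85 yaw -2.8 z 0.0538 j7 7.4 F [-3.5 -1.3  8.3] T [-0.252  0.629  0.368] [ 0.601  -0.0515]
```

```bash
R='python3 o.py'
python3 -m crank '[{"tx":0,"ty":0,"tz":0,"rx":0,"ry":0,"rz":2,"gripper":0}]'>/dev/null;$R
python3 -m crank '[{"tx":0,"ty":0,"tz":0,"rx":0,"ry":0,"rz":2,"gripper":0}]'>/dev/null;$R
python3 -m crank '[{"tx":0,"ty":0,"tz":0,"rx":0,"ry":0,"rz":2,"gripper":0}]'>/dev/null;$R
python3 -m crank '[{"tx":0,"ty":0,"tz":0,"rx":0,"ry":0,"rz":2,"gripper":0}]'>/dev/null;$R
python3 -m crank '[{"tx":0,"ty":0,"tz":0,"rx":0,"ry":0,"rz":2,"gripper":0}]'>/dev/null;$R
python3 -m crank '[{"tx":0,"ty":0,"tz":0,"rx":0,"ry":0,"rz":2,"gripper":0}]'>/dev/null;$R
python3 -m crank '[{"tx":0,"ty":0,"tz":0,"rx":0,"ry":0,"rz":2,"gripper":0}]'>/dev/null;$R
python3 -m crank '[{"tx":0,"ty":0,"tz":0,"rx":0,"ry":0,"rz":2,"gripper":0}]'>/dev/null;$R
python3 -m crank '[{"tx":0,"ty":0,"tz":0,"rx":0,"ry":0,"rz":2,"gripper":0}]'>/dev/null;$R
python3 -m crank '[{"tx":0,"ty":0,"tz":0,"rx":0,"ry":0,"rz":2,"gripper":0}]'>/dev/null;$R
python3 -m crank '[{"tx":0,"ty":0,"tz":0,"rx":0,"ry":0,"rz":2,"gripper":0}]'>/dev/null;$R
python3 -m crank '[{"tx":0,"ty":0,"tz":0,"rx":0,"ry":0,"rz":2,"gripper":0}]'>/dev/null;$R
```

```text
t14.95 yaw -4.8 z 0.0539 j7 6.1 F [-2.7 -0.8  8.5] T [-0.301  0.638  0.374] [ 0.6009 -0.0516]
t15.05 yaw -6.8 z 0.0539 j7 4.8 F [-2.7 -1.3  9.2] T [-0.257  0.641  0.275] [ 0.601  -0.0515]
t15.15 yaw -8.9 z 0.0538 j7 3.4 F [-2.7 -0.9  8.4] T [-0.256  0.716  0.065] [ 0.6009 -0.0515]
t15.25 yaw -10.9 z 0.0538 j7 2.1 F [-3.8 -1.3  8.1] T [-0.21   0.681 -0.041] [ 0.6009 -0.0515]
t15.35 yaw -12.9 z 0.0538 j7 0.8 F [-2.8 -1.2  9.7] T [-0.299  0.64   0.032] [ 0.6009 -0.0515]
t15.45 yaw -14.9 z 0.0538 j7 -0.5 F [-2.3 -1.5  8.7] T [-0.231  0.703  0.015] [ 0.6009 -0.0515]
t15.55 yaw -16.9 z 0.0538 j7 -1.9 F [-1.9 -0.7  8.9] T [-0.196  0.669  0.06 ] [ 0.601  -0.0515]
t15.65 yaw -18.9 z 0.0538 j7 -3.2 F [-2.9 -1.6  9.2] T [-0.241  0.665  0.006] [ 0.601  -0.0514]
t15.75 yaw -20.9 z 0.0538 j7 -4.5 F [-3.2 -1.3  8.6] T [-0.199  0.71   0.045] [ 0.601  -0.0514]
t15.85 yaw -22.9 z 0.0539 j7 -5.8 F [-3.4 -0.3  9.5] T [-0.206  0.697  0.171] [ 0.601  -0.0514]
t15.95 yaw -24.8 z 0.0538 j7 -7.1 F [-2.1 -1.1  8.8] T [-0.239  0.695  0.268] [ 0.6009 -0.0514]
t16.05 yaw -26.8 z 0.0538 j7 -8.4 F [-3.3 -0.   7.8] T [-0.257  0.604  0.349] [ 0.601  -0.0514]
```

```bash
R='python3 o.py'
python3 -m crank '[{"tx":0,"ty":0,"tz":0,"rx":0,"ry":0,"rz":2,"gripper":0}]'>/dev/null;$R
python3 -m crank '[{"tx":0,"ty":0,"tz":0,"rx":0,"ry":0,"rz":2,"gripper":0}]'>/dev/null;$R
python3 -m crank '[{"tx":0,"ty":0,"tz":0,"rx":0,"ry":0,"rz":2,"gripper":0}]'>/dev/null;$R
python3 -m crank '[{"tx":0,"ty":0,"tz":0,"rx":0,"ry":0,"rz":2,"gripper":0}]'>/dev/null;$R
python3 -m crank '[{"tx":0,"ty":0,"tz":0,"rx":0,"ry":0,"rz":2,"gripper":0}]'>/dev/null;$R
python3 -m crank '[{"tx":0,"ty":0,"tz":0,"rx":0,"ry":0,"rz":2,"gripper":0}]'>/dev/null;$R
python3 -m crank '[{"tx":0,"ty":0,"tz":0,"rx":0,"ry":0,"rz":2,"gripper":0}]'>/dev/null;$R
python3 -m crank '[{"tx":0,"ty":0,"tz":0,"rx":0,"ry":0,"rz":2,"gripper":0}]'>/dev/null;$R
python3 -m crank '[{"tx":0,"ty":0,"tz":0,"rx":0,"ry":0,"rz":2,"gripper":0}]'>/dev/null;$R
python3 -m crank '[{"tx":0,"ty":0,"tz":0,"rx":0,"ry":0,"rz":2,"gripper":0}]'>/dev/null;$R
python3 -m crank '[{"tx":0,"ty":0,"tz":0,"rx":0,"ry":0,"rz":2,"gripper":0}]'>/dev/null;$R
python3 -m crank '[{"tx":0,"ty":0,"tz":0,"rx":0,"ry":0,"rz":2,"gripper":0}]'>/dev/null;$R
```

```text
t16.15 yaw -28.8 z 0.0538 j7 -9.7 F [-2.9 -1.7  8.4] T [-0.232  0.66   0.357] [ 0.601  -0.0513]
t16.25 yaw -30.8 z 0.0538 j7 -11.1 F [-3.4 -1.   7.7] T [-0.191  0.684  0.203] [ 0.601  -0.0513]
t16.35 yaw -32.9 z 0.0538 j7 -12.4 F [-3.4 -1.1  9.4] T [-0.153  0.699  0.077] [ 0.601  -0.0513]
t16.45 yaw -34.9 z 0.0539 j7 -13.8 F [-2.8 -0.9  8.3] T [-0.139  0.659 -0.001] [ 0.601  -0.0513]
t16.55 yaw -36.9 z 0.0539 j7 -15.1 F [-3.1 -1.2  8.2] T [-0.114  0.68   0.029] [ 0.601  -0.0512]
t16.65 yaw -38.9 z 0.0538 j7 -16.5 F [-2.8 -1.2  8.6] T [-0.109  0.636  0.009] [ 0.601  -0.0512]
t16.75 yaw -40.9 z 0.0538 j7 -17.8 F [-3.  -0.7  8.6] T [-0.089  0.699 -0.005] [ 0.601  -0.0512]
t16.85 yaw -42.9 z 0.0539 j7 -19.1 F [-2.5  0.3  9. ] T [-0.139  0.693  0.054] [ 0.6011 -0.0512]
t16.95 yaw -44.9 z 0.0538 j7 -20.5 F [-2.9 -1.5  9.7] T [-0.147  0.676 -0.018] [ 0.601  -0.0511]
t17.05 yaw -46.9 z 0.0538 j7 -21.8 F [-2.9 -0.7  9.3] T [-0.117  0.658  0.17 ] [ 0.6011 -0.0511]
t17.15 yaw -48.8 z 0.0538 j7 -23.1 F [-2.7  0.1  8.2] T [-0.08   0.68   0.299] [ 0.6011 -0.0511]
t17.25 yaw -50.8 z 0.0538 j7 -24.5 F [-2.8 -0.2  9. ] T [-0.083  0.663  0.355] [ 0.6011 -0.051 ]
```

Three clicks done and the fourth swell is under way. It should end near yaw -58, so I'll stop in the free stretch near -63.

```bash
R='python3 o.py'
python3 -m crank '[{"tx":0,"ty":0,"tz":0,"rx":0,"ry":0,"rz":2,"gripper":0}]'>/dev/null;$R
python3 -m crank '[{"tx":0,"ty":0,"tz":0,"rx":0,"ry":0,"rz":2,"gripper":0}]'>/dev/null;$R
python3 -m crank '[{"tx":0,"ty":0,"tz":0,"rx":0,"ry":0,"rz":2,"gripper":0}]'>/dev/null;$R
python3 -m crank '[{"tx":0,"ty":0,"tz":0,"rx":0,"ry":0,"rz":2,"gripper":0}]'>/dev/null;$R
python3 -m crank '[{"tx":0,"ty":0,"tz":0,"rx":0,"ry":0,"rz":2,"gripper":0}]'>/dev/null;$R
python3 -m crank '[{"tx":0,"ty":0,"tz":0,"rx":0,"ry":0,"rz":2,"gripper":0}]'>/dev/null;$R
python3 -m crank '[{"tx":0,"ty":0,"tz":0,"rx":0,"ry":0,"rz":0,"gripper":0}]'>/dev/null;$R
```

```text
t17.35 yaw -52.8 z 0.0538 j7 -25.8 F [-3.   0.4  8.7] T [-0.044  0.715  0.358] [ 0.6011 -0.051 ]
t17.45 yaw -54.8 z 0.0538 j7 -27.2 F [-2.6 -1.5  8.1] T [-0.071  0.59   0.291] [ 0.6011 -0.0509]
t17.55 yaw -56.8 z 0.0538 j7 -28.6 F [-2.9  0.6  9.2] T [-0.056  0.684  0.081] [ 0.6011 -0.0509]
t17.65 yaw -58.9 z 0.0538 j7 -30.0 F [-2.4 -0.4  8.8] T [-0.041  0.681  0.001] [ 0.6011 -0.0508]
t17.75 yaw -60.9 z 0.0538 j7 -31.4 F [-2.8 -0.5  9.4] T [-0.025  0.638  0.033] [ 0.6011 -0.0508]
t17.85 yaw -62.9 z 0.0539 j7 -32.7 F [-3.2 -1.2  9. ] T [0.013 0.643 0.036] [ 0.6011 -0.0508]
t17.95 yaw -62.8 z 0.0538 j7 -32.7 F [-2.9 -0.5  9. ] T [-0.024  0.726 -0.057] [ 0.6011 -0.0507]
```

```bash
R='python3 o.py'
python3 -m crank '[{"tx":-0.25,"ty":-0.1,"tz":0,"rx":0,"ry":0,"rz":0,"gripper":0},{"tx":-0.5,"ty":-0.2,"tz":0,"rx":0,"ry":0,"rz":0,"gripper":0},{"tx":-0.5,"ty":-0.2,"tz":0,"rx":0,"ry":0,"rz":0,"gripper":0},{"tx":-0.5,"ty":-0.2,"tz":0,"rx":0,"ry":0,"rz":0,"gripper":0}]'>/dev/null;$R
python3 -m crank '[{"tx":0.1,"ty":0.04,"tz":0,"rx":0,"ry":0,"rz":0,"gripper":0},{"tx":0.2,"ty":0.08,"tz":0,"rx":0,"ry":0,"rz":0,"gripper":0},{"tx":0.2,"ty":0.08,"tz":0,"rx":0,"ry":0,"rz":0,"gripper":0}]'>/dev/null;$R
```

```text
t18.35 yaw -62.8 z 0.0539 j7 -32.4 F [3.5 1.3 7.1] T [ 0.227 -0.593  0.03 ] [ 0.5991 -0.0509]
t18.65 yaw -62.8 z 0.0538 j7 -32.5 F [ 0.   1.3 10.1] T [ 0.224  0.019 -0.009] [ 0.5991 -0.0509]
```

```bash
R='python3 o.py'
python3 -m crank '[{"tx":-0.4,"ty":-0.17,"tz":0,"rx":0,"ry":0,"rz":0,"gripper":0},{"tx":-0.7,"ty":-0.3,"tz":0,"rx":0,"ry":0,"rz":0,"gripper":0},{"tx":-0.7,"ty":-0.3,"tz":0,"rx":0,"ry":0,"rz":0,"gripper":0},{"tx":-0.7,"ty":-0.3,"tz":0,"rx":0,"ry":0,"rz":0,"gripper":0}]'>/dev/null;$R
python3 -m crank '[{"tx":-0.2,"ty":-0.08,"tz":0,"rx":0,"ry":0,"rz":0,"gripper":0},{"tx":-0.4,"ty":-0.16,"tz":0,"rx":0,"ry":0,"rz":0,"gripper":0},{"tx":-0.4,"ty":-0.16,"tz":0,"rx":0,"ry":0,"rz":0,"gripper":0},{"tx":-0.4,"ty":-0.16,"tz":0,"rx":0,"ry":0,"rz":0,"gripper":0}]'>/dev/null;$R
```

```text
t19.05 yaw -62.7 z 0.0540 j7 -32.2 F [11.5  0.7 -1.8] T [ 0.367 -2.237 -0.055] [ 0.5989 -0.0509]
t19.45 yaw -62.7 z 0.0541 j7 -32.0 F [17.3  1.9 -7.6] T [ 0.467 -3.459  0.017] [ 0.5988 -0.0509]
```

```bash
R='python3 o.py'
python3 -m crank '[{"tx":0.4,"ty":0.16,"tz":0,"rx":0,"ry":0,"rz":0,"gripper":0},{"tx":0.8,"ty":0.33,"tz":0,"rx":0,"ry":0,"rz":0,"gripper":0},{"tx":1.0,"ty":0.42,"tz":0,"rx":0,"ry":0,"rz":0,"gripper":0},{"tx":1.0,"ty":0.42,"tz":0,"rx":0,"ry":0,"rz":0,"gripper":0}]'>/dev/null;$R
python3 -m crank '[{"tx":0,"ty":0,"tz":0,"rx":0,"ry":0,"rz":0,"gripper":0.7},{"tx":0,"ty":0,"tz":0,"rx":0,"ry":0,"rz":0,"gripper":0.7},{"tx":0,"ty":0,"tz":0,"rx":0,"ry":0,"rz":0,"gripper":0.7},{"tx":0,"ty":0,"tz":0,"rx":0,"ry":0,"rz":0,"gripper":0.7},{"tx":0,"ty":0,"tz":-2,"rx":0,"ry":0,"rz":0,"gripper":0.7},{"tx":0,"ty":0,"tz":-5,"rx":0,"ry":0,"rz":0,"gripper":0.7},{"tx":0,"ty":0,"tz":-9,"rx":0,"ry":0,"rz":0,"gripper":0.7},{"tx":0,"ty":0,"tz":-13,"rx":0,"ry":0,"rz":0,"gripper":0.7},{"tx":0,"ty":0,"tz":-16,"rx":0,"ry":0,"rz":0,"gripper":0.7},{"tx":0,"ty":0,"tz":-18,"rx":0,"ry":0,"rz":0,"gripper":0.7},{"tx":0,"ty":0,"tz":-18,"rx":0,"ry":0,"rz":0,"gripper":0.7},{"tx":0,"ty":0,"tz":-18,"rx":0,"ry":0,"rz":0,"gripper":0.7}]'
python3 - <<'E'
from h import *
cv2.imwrite("pics/side4.png",env.snapshot("side")[:,:,::-1])
E
```

```text
t19.85 yaw -62.8 z 0.0538 j7 -32.5 F [1.8 1.3 8.6] T [ 0.235 -0.173  0.038] [ 0.5991 -0.0509]
clock: 21.05
tool_pos: [0.5966, -0.0507, 0.2319]
ee_rot: [[0.889, 0.457, -0.001], [0.457, -0.889, 0.0], [-0.0, -0.001, -1.0]]
wrist_force: [0.3, -0.3, -0.6]
opening: 0.0596
finger_force: 0.0
```

View pics/side4.png

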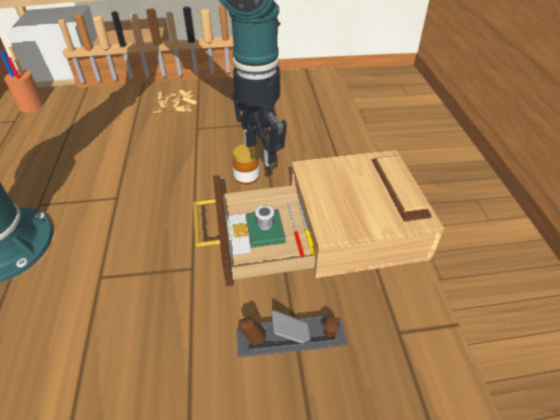

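The tray is fully out and the gripper is clear above it. The jar (246,165) and plane (290,335) haven't moved, so I'm handing in.

```bash
python3 -c "
from cell import env
print(env.close_job())"
```

```text
the job is handed in; nothing more can be done
None
```

I pulled the tray out to its stop, turned the knob clockwise by four clicks felt at the wrist, let go, and left the jar and plane where they stood; the job is handed in at about 21 s, with no verdict shown.

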